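Clamp a stepped copper block in the ratchet vice

TASK

Take the stepped copper block from its white rest and lay it in the grey ratchet vice, flat on the bed, its thick body centred lengthways between the jaws and its thin neck sticking out at the front of the vice. You will have to set the block down on the bench and take it again by the neck, as the rest hides the neck and the jaws hide the body. Then let go and swing the ratchet lever back and forth until the block is clamped tight between the jaws, leave it so, and disturb nothing else on the bench.

Things in the scene. Friction and masses are not known exactly. Their poses are not given: they have to be found in the camera images.
- body_mid (a point): Centre of the thick body of the copper block: one loose piece of about 0.3 kg, a square body 90 x 32 x 32 mm and on one end a square neck 70 x 24 x 24 mm on the same centre line. x runs along the block from neck to body, so the neck spans 45 to 115 mm on the -x side; z up. It starts lying level in the white rest; on the bench the body lies flat, the neck 4 mm clear of the bench.
- neck_mid (a point): Centre of the block's neck, 80 mm from body_mid; same axes.
- nest: White plastic rest holding the block at the start, fixed, at the left or right end of the bench. Origin at bench height under the body's centre; x along the block from neck to body. Pedestal 28 wide, 25 mm high under the body, its sides free; from 30 to 130 mm on the -x side, walls 40 mm apart, 12 thick, 65 mm high enclose the neck and 15 mm of the body. The block lifts straight out.
- vise: Grey ratchet vice, fixed. Origin at bench height under the middle of the jaws; x along the jaws, front is -x (towards the robot), z up. Base x -45 to 45, y -170 to 75 mm, bed top 40 mm high. Jaws 90 mm long (x -45 to 45), tops at 77 mm height. With the block laid in, its body's centre is at x = 0, 56 mm above the bench, and the neck stands out beyond the front end, free all round.
- backjaw_face (a point): Centre of the face of the fixed back jaw (26 mm thick, on the +y side of the bed), 58 mm above the bench, 14 to 24 mm to +y of the vice's origin. Axes as the vice's.
- jaw_face (a point): Centre of the face of the moving jaw, 58 mm above the bench. It starts 30 mm to -y of the vice's origin, 44 to 54 mm from the back jaw, and closes towards +y. Axes as the vice's.
- jaw (a joint): Travel of the moving jaw in m: 0 open at the start, growing as it closes, 0.007 for each radian of the ratchet wheel. The gear is self-locking: the jaw stays where it is left.
- pivot (a point): Point on the upright axis of the ratchet wheel and lever, at x = 0, y = -135 mm of the vice, 70 mm above the bench. Axes as the vice's.
- knob_mid (a point): Middle of the black upright round handle at the end of the ratchet lever: 24 mm diameter, from 80 to 136 mm above the bench (this point 110 mm), 115 mm from the pivot axis. Nothing but the lever (top at 80 mm) is near it.
- lever (a joint): Lever swing q, 0 to 1.25 rad, counter-clockwise from above; handle at pivot + 115 mm x (sin(q-0.6), -cos(q-0.6)) in the vice's x, y. Growing q (handle away to the vice's back) drives the wheel and closes the jaw; back only clicks over teeth (notch 0.52 rad; full swing 2 notches, 7 mm of jaw). Drive 3 to 4 N at the handle, back 1 N or so; tight when it resists 8 to 12 N. Stays where left.
- basket: White basket of small copper parts, 160 x 100 x 60 mm high, fixed, at the other end of the bench from the rest. Origin centre of its underside.
- spanner_grip (a point): Steel spanner, 180 mm long, lying loose at the far side of the bench.
- oiler: White oil bottle, 56 mm diameter, 150 mm high, loose at the far side; origin centre of its underside.
- offcut_center (a point): Brass bar offcut, 50 mm diameter, 70 mm high, standing loose at the far side; its centre.
Mind the look-alikes: they are no part of the job. Of the things shaped like the part that bears body_mid, the copper one is meant.

How it is judged:
By the outcome, as a careful person would: the job done as asked, in the order asked, and still so for the second after the job is handed in, with the robot touching nothing.
It also fails if it takes over 69 s, if anything falls off the work surface, if the arm or the gripper's body presses on something with over 40 N, if the wrist force passes 120 N, or if a joint passes its speed limit or range.

ROBOT

A 6-joint arm with a two-finger parallel gripper is mounted at the origin on the work surface. World frame = base frame: x ahead of the robot, y to its left, z up, the work surface at z = 0. Lengths are in m, angles in rad, forces in N, time in s.
With the tool pointing down it reaches from about 0.275 to 0.975 m from the base axis. Payload 8.4 kg.
Tool frame: the origin (TCP) lies on the centre line of the jaws, within the pads' length; the fingertips stand env.tip_reach ahead of it and the grasp point (between the pads) lies 5 mm behind it (env.tip_reach is the distance from the TCP to the fingertips, in m); z points along the fingers, y is the line along which they close (so a half turn about z gives the same grasp; the last joint's range is limited). The gripper opens to 92 mm and grips with 3 to 60 N. Pads are 20 mm wide; open, the fingers measure 128 mm over their backs; the gripper's body (75 mm by 189 mm) begins 69 mm behind the grasp point.
Start: joints at [-1.168, 0.353, 1.633, -0, 1.155, -0.002], TCP at [0.246, -0.574, 0.229] pointing down, gripper open.
Joint ranges: [-2.63, 2.63], [-0.92, 2.1], [0.06, 2.66], [-1.3, 4.44], [0, 2.69], [-3.02, 3.02]. Speed limits (rad/s): [2.22, 2.22, 2.79, 3.14, 3.14, 3.14].

INTERFACE

Orientations are given as a rotation vector (axis times angle).
In Python, from rig import env gives the robot as it stands.
- The arm moves only by the shell command python3 -m creep 'ROWS' [FORCE]. ROWS is JSON, one flat list of numbers, 5 for each row, row after row: the finger opening in m, from 0 to 0.0919, then the shift along the tool's x, y, z in m, then the turn about the tool's z in rad. In form: [claw, dx, dy, dz, turn, claw, dx, dy, dz, turn, ...]. A call has exactly 5 rows; each row is the pose to reach, as a shift and turn from the pose commanded when the call began, along the tool's axes at that moment; what a row does not reach only later rows make up. A row lasts 1/8 s, in which the tool goes at most 62.5 mm and 10.7 degrees, less where a joint would pass 70% of its speed; a pose out of reach is approached as far as the arm can. A call with a gripper value outside its range is refused whole. The fingers move at their own pace and stop on an object; FORCE is the grip in N (left out, the last holds). Time passes only in rows, so rows that repeat a pose let the fingers close, or fill a call up. It gives the time, the measured TCP pose, the force, the opening and the grip force at its end, in the units of the state.
- env.observe(): the state, without advancing time (a new reading comes with each control period).
- env.camera(name): name is "side" or "top"; returns (picture, depth): 420x560x3 uint8, red, green, blue; 420x560 float32, m along the optical axis (not along the pixel's ray), 0 where there is no reading.
- env.camera_model(name): a dict with "fovy" (degrees; the focal length in pixels is half the picture's height over the tangent of half this angle, whatever the lens; pixels are square), "cx", "cy" (the principal point, pixels), "R" (3x3) and "t" (3): a world point X has camera coordinates R X + t. Camera axes: x right, y down, z forward; pixel columns grow to the right and rows downward; lengths in m; the calibration is good to about 2 mm. A picture is of the moment at which its call begins. camera_model takes no time and is no camera call.
- env.sign_off(): hands the job in; it is judged then, once.
The state is a dict: "t": time; "joint_pos": joint angles; "qvel": joint speeds; "joint_torque": joint torques, N m; "tool_pos": TCP position; "eef_rot": TCP orientation; "wrist_force": force on the tool from outside, world axes, zero at the start; "torque": the same for the moment, N m; "finger_gap": finger opening in m; "finger_force": force on a finger pad.
Only numpy, scipy, OpenCV 4.12 (cv2) and the standard library are available. Lean on these libraries where they do the work, as an engineer would, in place of code of your own. Each camera call takes 0.05 s, during which the arm holds its last target. There are 200 camera calls.

## Working session

There is one attempt and no reset: what is moved stays moved. The work goes in short steps, Python scripts to look and compute and a shell command to move; the robot and the scene stay as the last step left them, time stands still between calls to the robot, and variables do not carry over. Pictures are saved under pics/ and viewed, at most 10 in all, crops included, and the job is handed in when it is done.

```bash
mkdir -p pics; ls; python3 - <<'E'
from rig import env
import cv2,numpy as np
s=env.observe();print({k:np.round(v,3) for k,v in s.items()},env.tip_reach)
for n in("top","side"):
    p,d=env.camera(n);cv2.imwrite(f"pics/{n}0.png",p[...,::-1]);np.save(f"{n}_d.npy",d)
    m=env.camera_model(n);print(n,m["fovy"],m["cx"],m["cy"],np.round(m["R"],4).tolist(),np.round(m["t"],3),m.keys(),(d>0).mean())
E
```

```text
pics
{'t': np.float64(0.0), 'joint_pos': array([-1.168,  0.354,  1.634, -0.   ,  1.155, -0.002]), 'qvel': array([-0.001,  0.   , -0.   ,  0.002, -0.002,  0.   ]), 'joint_torque': array([-0.0000e+00, -5.9383e+01, -3.3422e+01,  7.0000e-02,  2.3000e-02,
       -0.0000e+00]), 'tool_pos': array([ 0.246, -0.574,  0.228]), 'eef_rot': array([-3.076, -0.631,  0.   ]), 'wrist_force': array([0.506, 0.19 , 1.118]), 'torque': array([-0.03 ,  0.052,  0.018]), 'finger_force': np.float64(0.0), 'finger_gap': np.float64(0.092)} 0.014
top 54.83942667500825 283.1347422419786 207.71128216366836 [[0.0019, -0.9999, -0.0111], [-0.9947, -0.0007, -0.1031], [0.1031, 0.0113, -0.9946]] [-0.064  0.611  1.166] dict_keys(['fovy', 'cx', 'cy', 'R', 't']) 0.9958843537414966
side 52.84680350028446 272.43910604364993 213.5433500168368 [[-0.9298, -0.3678, -0.0146], [-0.2743, 0.7188, -0.6388], [0.2454, -0.59, -0.7692]] [0.515 0.287 1.027] dict_keys(['fovy', 'cx', 'cy', 'R', 't']) 0.9957695578231293
```

View pics/top0.png

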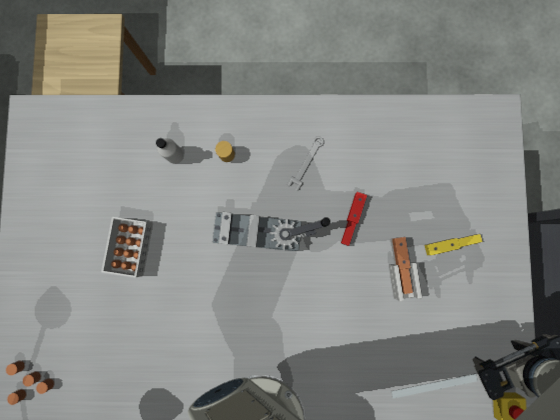

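View pics/side0.png

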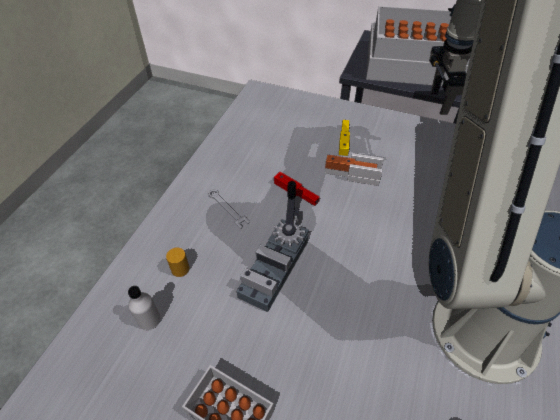

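Top view: the copper block is in its rest at (403,268), with the neck towards the robot. The vice is at (250,232) with its knob at (325,222), the basket is on the left, and the red and yellow look-alikes lie near the rest. Next I'll measure using depth.

```bash
cat > h.py <<'E'
from rig import env
import cv2,numpy as np
def cloud(n):
    p,d=env.camera(n);m=env.camera_model(n);f=210/np.tan(np.radians(m["fovy"])/2)
    v,u=np.mgrid[:420,:560]
    c=np.stack([(u-m["cx"])/f*d,(v-m["cy"])/f*d,d],-1)
    return p,(c-m["t"])@m["R"],d   # R^T (c-t)
def rect(P,mask):
    q=P[mask][:,:2].astype(np.float32)*1000
    r=cv2.minAreaRect(q);return len(q),np.round(r[0],1),np.round(r[1],1),round(r[2],1),np.round(np.mean(q,0),1)
E
python3 - <<'E'
from h import *
for n in("top","side"):
    p,W,d=cloud(n);h=cv2.cvtColor(p,cv2.COLOR_RGB2HSV);z=W[...,2]
    x,y=W[...,0],W[...,1]
    print(n,"bench z",np.median(z[(x>.3)&(x<.9)&(abs(y)<.5)&(abs(z)<.02)]))
    reg=(x>.35)&(x<.8)&(y>-.55)&(y<-.25)
    for name,mk in (("copper",reg&(h[...,0]<13)&(h[...,0]>3)&(h[...,1]>110)&(z>.035)&(z<.07)),("red",(x>.4)&(x<.8)&(y>-.35)&(y<-.1)&((h[...,0]<3)|(h[...,0]>175))&(h[...,1]>150)&(z>.01)),
      ("yellow",(x>.4)&(x<.8)&(y>-.7)&(y<-.3)&(h[...,0]>20)&(h[...,0]<35)&(h[...,1]>130)&(z>.01)),
      ("walls",reg&(h[...,1]<60)&(z>.06)&(z<.07))):
        if mk.any(): print(name,rect(W,mk),np.percentile(z[mk],[5,50,95]).round(4))
    v=(x>.45)&(x<.8)&(y>-.25)&(y<.3)
    k=v&(z>.13)&(z<.142);print("knobtop",rect(W,k) if k.any() else None)
    print("vise>30",rect(W,v&(z>.03)&(z<.05)))
    j=(v&(z>.073)&(z<.081)).astype(np.uint8)
    nn,lab,st,_=cv2.connectedComponentsWithStats(j)
    for i in range(1,nn):
        if st[i,4]>15: print("jawtop",rect(W,lab==i))
E
python3 - <<'E'
import cv2
p=cv2.imread('pics/top0.png')
a=cv2.resize(p[200:262,205:345],None,fx=5.6,fy=5.6,interpolation=cv2.INTER_CUBIC)
b=cv2.resize(p[225:310,380:490],None,fx=2.9,fy=2.9,interpolation=cv2.INTER_CUBIC)
import numpy as np
c=np.zeros((600,784,3),np.uint8);c[:347,:784]=a;c[350:350+b.shape[0],:b.shape[1]]=b
cv2.imwrite('pics/crop.png',c)
E
```

```text
top bench z 0.000756991032968355
copper (591, array([ 446. , -407.4]), array([156.3,  32. ]), 8.6, array([ 449.7, -404.6], dtype=float32)) [0.043  0.055  0.0602]
red (512, array([ 579.7, -269.4]), array([ 31.5, 156.8]), 71.2, array([ 584.5, -269.9], dtype=float32)) [0.0235 0.0306 0.0352]
yellow (527, array([ 506.9, -564. ]), array([ 31.7, 160. ]), 13.2, array([ 505., -556.], dtype=float32)) [0.0244 0.0305 0.0346]
walls (306, array([ 402.7, -413.9]), array([103.6,  66.1]), 6.8, array([ 400.7, -413.7], dtype=float32)) [0.061  0.065  0.0686]
knobtop (72, array([669.5,  41.5]), array([509.7,  23.2]), 64.8, array([ 591. , -124.1], dtype=float32))
vise>30 (1225, array([596.9,  42.9]), array([575.3, 257.4]), 53.1, array([556.2,  50.6], dtype=float32))
jawtop (261, array([550.7, 101.3]), array([26.8, 89.8]), 83.9, array([550.4, 101.1], dtype=float32))
jawtop (265, array([542.2,  22.5]), array([26.7, 89.2]), 84.3, array([542.4,  22.2], dtype=float32))
jawtop (157, array([ 543.8, -113.8]), array([ 24.2, 125.5]), 17.4, array([ 544.8, -117.5], dtype=float32))
side bench z -0.00014579515807864473
[... 429 characters left out ...]
([98.3, 72.2]), 7.9, array([ 400.7, -413. ], dtype=float32)) [0.0604 0.0638 0.0671]
knobtop (73, array([669. ,  48.6]), array([519.5,  23.1]), 65.6, array([636.4, -22.2], dtype=float32))
vise>30 (1496, array([599.4,  59.9]), array([606.1, 239.8]), 54.6, array([568.3,  74.6], dtype=float32))
jawtop (223, array([ 551.3, -113.6]), array([ 32.4, 131.6]), 19.7, array([ 545.5, -106.6], dtype=float32))
jawtop (291, array([544.1,  23. ]), array([29. , 91.1]), 82.5, array([542. ,  23.2], dtype=float32))
jawtop (316, array([551.8, 101.6]), array([27.2, 89.9]), 84.0, array([550.8, 102.6], dtype=float32))
jawtop (44, array([763.4, 278.9]), array([53.8, 22.8]), 61.4, array([762.2, 281.9], dtype=float32))
```

View pics/crop.png

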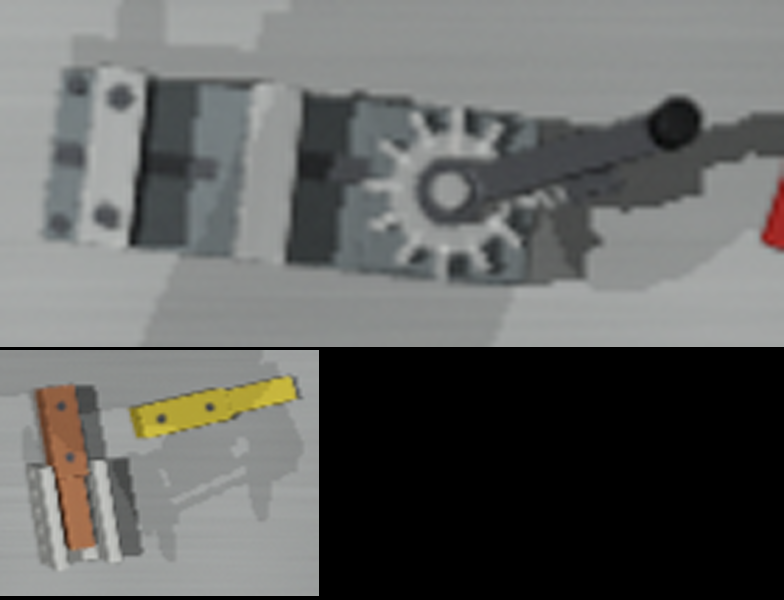

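Jaw centres give the vice's origin at about (547, 65) mm with yaw −5.9°. body_mid is at about (481, −402), yaw about 8°. Next I'll refine the block yaw and the knob, and work out the first shift.

```bash
cat >> h.py <<'E'
from scipy.spatial.transform import Rotation as Ro
import sys
def go(x,y,z,yawdeg):
    s=env.observe();R=Ro.from_rotvec(s["eef_rot"]).as_matrix()
    d=R.T@(np.array([x,y,z])/1000-s["tool_pos"])
    yaw=np.degrees(np.arctan2(R[1,0],R[0,0]))
    t=-np.radians((yawdeg-yaw+180)%360-180)
    print("t %.2f tcp %s yaw %.1f tilt %.2f gap %.4f F %s -> shift %s turn %.3f"%(s["t"],np.round(s["tool_pos"]*1e3,1),yaw,np.degrees(np.arccos(-R[2,2])),s["finger_gap"],np.round(s["wrist_force"],1),np.round(d,4),t))
VY=np.radians(-5.9);VX=np.array([np.cos(VY),np.sin(VY)]);VV=np.array([-VX[1],VX[0]]);VO=np.array([547.1,65.3])
def vis(a,b): return VO+a*VX+b*VV
def tov(p): q=np.asarray(p)-VO; return np.round([q@VX,q@VV],1)
if __name__=="__main__": go(*map(float,sys.argv[1:5]))
E
python3 - <<'E'
from h import *
for n in("top","side"):
    p,W,d=cloud(n);h=cv2.cvtColor(p,cv2.COLOR_RGB2HSV);z=W[...,2];x,y=W[...,0],W[...,1]
    k=(x>.45)&(x<.65)&(y>-.22)&(y<-.1)&(z>.128)&(z<.145)
    print(n,"knob",rect(W,k)); c=W[k][:,:2].mean(0)*1e3; pv=vis(0,-135); print("vis",tov(c),"r",np.hypot(*(c-pv)))
    v=tov(c)-[0,-135];print("q",np.arctan2(v[0],-v[1])+.6)
    mk=(h[...,0]<14)&(h[...,0]>2)&(h[...,1]>100)&(z>.048)&(z<.062)&(x>.35)&(x<.55)&(y<-.3)&(y>-.5)
    q=W[mk][:,:2].astype(np.float32);l=cv2.fitLine(q,cv2.DIST_L2,0,.01,.01).ravel();print("block yaw",np.degrees(np.arctan(l[1]/l[0])),rect(W,mk))
go(477,-403,140,8.2)
E
```

```text
top knob (62, array([ 565. , -179.4]), array([21.5, 21.6]), 0.6, array([ 565.2, -179.5], dtype=float32))
vis [  43.2 -241.6] r 115.02266201090711
q 0.9850268500339185
block yaw 8.019082 (538, array([ 445.3, -407. ]), array([157.8,  31.7]), 7.1, array([ 450.5, -405.7], dtype=float32))
side knob (50, array([ 566.3, -178.8]), array([19.4, 21.1]), 20.3, array([ 566. , -177.4], dtype=float32))
vis [  43.7 -239.5] r 113.29368528708063
q 0.9960814415643074
block yaw 10.444089 (307, array([ 447.7, -406.7]), array([158.,  40.]), 7.1, array([ 460. , -405.1], dtype=float32))
t 0.30 tcp [ 246.1 -574.4  228.4] yaw 23.2 tilt 0.02 gap 0.0920 F [-0.7 -0.4  0.5] -> shift [ 0.2797 -0.0665  0.0884] turn 0.262
```

```bash
python3 -m creep '[0.06,0.056,-0.013,0.018,0.052, 0.06,0.112,-0.027,0.035,0.104, 0.06,0.168,-0.040,0.053,0.156, 0.06,0.224,-0.053,0.071,0.208, 0.06,0.280,-0.0665,0.088,0.263]' 60; python3 -m creep '[0.06,0,0,0,0, 0.06,0,0,0,0, 0.06,0,0,0,0, 0.06,0,0,0,0, 0.06,0,0,0,0]' | tail -3; python3 h.py 477 -403 43 8
```

```text
t: 0.92
tool_pos: [0.4787, -0.4019, 0.1401]
eef_rot: [3.134, 0.22, 0.0]
wrist_force: [0.5, -0.9, -0.8]
finger_gap: 0.06
finger_force: 0.0
wrist_force: [0.2, 0.0, -1.1]
finger_gap: 0.0603
finger_force: 0.0
t 1.55 tcp [ 476.8 -403.8  140.9] yaw 8.1 tilt 0.03 gap 0.0603 F [ 0.2  0.  -1.1] -> shift [ 0.0002 -0.0008  0.0979] turn 0.001
```

```bash
python3 -m creep '[0.06,0,-0.0005,0.045,0, 0.06,0,-0.0005,0.085,0, 0.06,0,-0.0005,0.097,0, 0.06,0,-0.0005,0.097,0, 0.06,0,-0.0005,0.097,0]'; python3 -m creep '[0,0,0,0,0, 0,0,0,0,0, 0,0,0,0,0, 0,0,0,0,0, 0,0,0,0,0]' 60;  python3 h.py 477 -403 43 8
```

```text
t: 2.17
tool_pos: [0.4781, -0.4034, 0.0452]
eef_rot: [3.132, 0.222, 0.003]
wrist_force: [-0.3, -0.0, 0.0]
finger_gap: 0.0599
finger_force: 0.0
t: 2.8
tool_pos: [0.4776, -0.403, 0.0441]
eef_rot: [3.133, 0.223, 0.001]
wrist_force: [-0.7, -0.0, 4.8]
finger_gap: 0.0315
finger_force: 60.0
t 2.80 tcp [ 477.6 -403.    44.1] yaw 8.1 tilt 0.06 gap 0.0315 F [-0.7 -0.   4.8] -> shift [-0.0006 -0.      0.0011] turn 0.002
```

```bash
python3 -m creep '[0,0,0,-0.02,0, 0,0,0,-0.05,0, 0,0,0,-0.08,0, 0,0,0,-0.1,0, 0,0,0,-0.1,0]';  python3 h.py 406 -150 120 -5.9
```

```text
t: 3.42
tool_pos: [0.478, -0.4031, 0.1453]
eef_rot: [3.132, 0.222, 0.003]
wrist_force: [0.3, -0.0, -3.4]
finger_gap: 0.0317
finger_force: 60.0
t 3.42 tcp [ 478.  -403.1  145.3] yaw 8.1 tilt 0.16 gap 0.0317 F [ 0.3 -0.  -3.4] -> shift [-0.0355 -0.2608  0.0247] turn 0.245
```

```bash
python3 -m creep '[0,-0.007,-0.052,0.005,0.05, 0,-0.014,-0.104,0.010,0.1, 0,-0.021,-0.156,0.015,0.15, 0,-0.028,-0.208,0.02,0.2, 0,-0.0355,-0.261,0.025,0.245]'; python3 -m creep '[0,0,0,0,0, 0,0,0,0.0,0, 0,0,0,0.03,0, 0,0,0,0.07,0, 0,0,0,0.07,0]';python3 -m creep '[0,0,0,0,0, 0,0,0,0,0, 0,0,0,0,0, 0,0,0,0,0, 0,0,0,0,0]'; python3 h.py 406 -150 18 -5.9
python3 - <<'E'
from h import *
p,W,d=cloud("side");cv2.imwrite("pics/s1.png",cv2.resize(p[100:320,200:480,::-1],None,fx=2.5,fy=2.5))
E
```

```text
t: 4.05
tool_pos: [0.4038, -0.1475, 0.1176]
eef_rot: [-3.137, 0.165, 0.002]
wrist_force: [0.3, 0.5, -2.6]
finger_gap: 0.0318
finger_force: 60.0
t: 4.68
tool_pos: [0.4036, -0.1494, 0.0466]
eef_rot: [-3.136, 0.164, 0.008]
wrist_force: [-0.3, -0.7, -2.2]
finger_gap: 0.0314
finger_force: 60.0
t: 5.3
tool_pos: [0.4054, -0.1492, 0.0489]
eef_rot: [3.137, -0.162, 0.001]
wrist_force: [0.3, -0.7, -3.6]
finger_gap: 0.0316
finger_force: 60.0
t 5.30 tcp [ 405.4 -149.2   48.9] yaw -5.9 tilt 0.03 gap 0.0316 F [ 0.3 -0.7 -3.6] -> shift [0.0007 0.0007 0.0309] turn -0.000
```

View pics/s1.png

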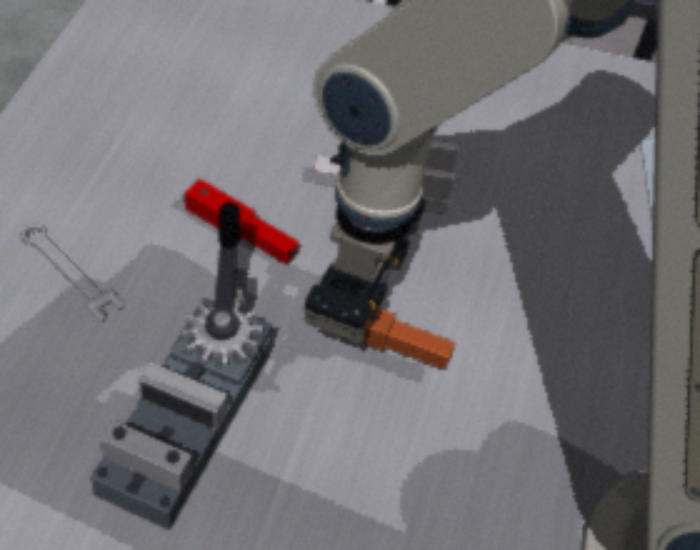

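The block is held level, with the neck pointing at the robot (crop px 430,345) and nothing disturbed. Lowering it to the bench now.

```bash
python3 -m creep '[0,0,0,0.02,0, 0,0,0,0.028,0, 0,0,0,0.029,0, 0,0,0,0.029,0, 0,0,0,0.029,0]';python3 -m creep '[0,0,0,0,0, 0,0,0,0.0005,0, 0,0,0,0.001,0, 0,0,0,0.001,0, 0,0,0,0.001,0]'; python3 h.py 406 -150 18 -5.9
```

```text
t: 5.98
tool_pos: [0.4055, -0.1493, 0.02]
eef_rot: [3.137, -0.162, 0.001]
wrist_force: [-0.2, 0.1, -2.9]
finger_gap: 0.0317
finger_force: 60.0
t: 6.6
tool_pos: [0.4054, -0.1493, 0.019]
eef_rot: [3.137, -0.162, 0.0]
wrist_force: [-1.5, 0.1, 6.4]
finger_gap: 0.0317
finger_force: 60.0
t 6.60 tcp [ 405.4 -149.3   19. ] yaw -5.9 tilt 0.02 gap 0.0317 F [-1.5  0.1  6.4] -> shift [0.0007 0.0006 0.001 ] turn -0.000
```

```bash
python3 -m creep '[0.06,0,0,0,0, 0.06,0,0,0,0, 0.06,0,0,0,0, 0.06,0,0,-0.04,0, 0.06,0,0,-0.08,0]';python3 -m creep '[0.06,-0.05,0,0,0, 0.06,-0.1,0,-0.05,0, 0.06,-0.1,0.0,-0.11,0, 0.06,-0.1,0.06,-0.16,0, 0.06,-0.1,0.12,-0.16,0]' ; python3 - <<'E'
from h import *
for n in("top","side"):
    p,W,d=cloud(n);h=cv2.cvtColor(p,cv2.COLOR_RGB2HSV);z=W[...,2];x,y=W[...,0],W[...,1]
    mk=(h[...,0]<14)&(h[...,0]>2)&(h[...,1]>100)&(z>.02)&(z<.04)&(x>.25)&(x<.5)&(y<-.05)&(y>-.25)
    if mk.sum()>50:
        q=W[mk][:,:2].astype(np.float32);l=cv2.fitLine(q,cv2.DIST_L2,0,.01,.01).ravel();print(n,"yaw",np.degrees(np.arctan(l[1]/l[0])),rect(W,mk))
    cv2.imwrite(f"pics/{n}2.png",p[...,::-1])
go(344,-143,80,-5.9)
E
```

```text
t: 7.22
tool_pos: [0.4047, -0.149, 0.0991]
eef_rot: [-3.137, 0.162, 0.003]
wrist_force: [0.7, -1.5, -0.3]
finger_gap: 0.06
finger_force: 0.0
t: 7.85
tool_pos: [0.2958, -0.2483, 0.2602]
eef_rot: [3.134, -0.158, 0.009]
wrist_force: [1.4, 0.2, -0.4]
finger_gap: 0.0601
finger_force: 0.0
top yaw -5.9323516 (511, array([ 373.2, -145.2]), array([ 30.8, 157.9]), 84.1, array([ 378. , -145.5], dtype=float32))
side yaw -5.034881 (560, array([ 374.6, -144.7]), array([ 36.6, 158.8]), 83.2, array([ 378.7, -143. ], dtype=float32))
t 7.95 tcp [ 294.8 -252.   258.8] yaw -6.2 tilt 0.33 gap 0.0597 F [0.7 0.4 0.1] -> shift [ 0.0366 -0.1144  0.1784] turn -0.005
```

View pics/top2.png

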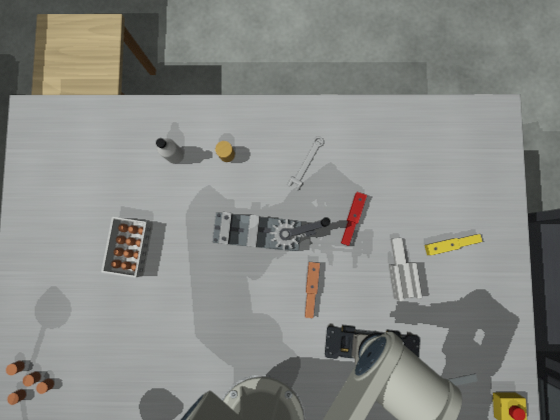

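The block lies at px (312,290) on the bench, yaw −5.9°, body_mid about (409, −149), and the rest is empty. Next, the neck grasp.

```bash
python3 -m creep '[0.06,0.013,-0.045,0.04,0, 0.06,0.025,-0.085,0.08,0, 0.06,0.036,-0.1144,0.12,0, 0.06,0.036,-0.1144,0.16,0, 0.06,0.036,-0.1144,0.178,0]'; python3 -m creep '[0.06,0,0,0,0, 0.06,0,0,0.0,0, 0.06,0,0,0,0, 0.06,0,0,0,0, 0.06,0,0,0,0]' | tail -1; python3 h.py 343.2 -142.4 17 -5.9
```

```text
t: 8.57
tool_pos: [0.3407, -0.135, 0.0767]
eef_rot: [-3.136, 0.159, 0.005]
wrist_force: [0.6, 0.5, -0.2]
finger_gap: 0.0601
finger_force: 0.0
finger_force: 0.0
t 9.20 tcp [ 342.4 -136.7   79. ] yaw -5.9 tilt 0.05 gap 0.0600 F [ 0.5 -0.4  0. ] -> shift [0.0013 0.0055 0.062 ] turn -0.000
```

```bash
python3 -m creep '[0.06,0.001,0.0055,0.02,0, 0.06,0.001,0.0055,0.05,0, 0.06,0.001,0.0055,0.062,0, 0.06,0.001,0.0055,0.062,0, 0.06,0.001,0.0055,0.062,0]'|tail -3; python3 -m creep '[0,0,0,0,0, 0,0,0,0,0, 0,0,0,0,0, 0,0,0,0,0, 0,0,0,0,0]' 60; python3 -m creep '[0,0,0,-0.02,0, 0,0,0,-0.05,0, 0,0,0,-0.09,0, 0,0,0,-0.12,0, 0,0,0,-0.12,0]'; python3 - <<'E'
from h import *
t=vis(-66,4);print(t);go(*t,150,-5.9)
E
```

```text
wrist_force: [-0.9, 0.2, 1.1]
finger_gap: 0.0602
finger_force: 0.0
t: 10.45
tool_pos: [0.3427, -0.1422, 0.0168]
eef_rot: [3.137, -0.162, 0.0]
wrist_force: [-0.5, -0.0, 3.0]
finger_gap: 0.0234
finger_force: 60.0
t: 11.08
tool_pos: [0.3437, -0.1426, 0.138]
eef_rot: [3.136, -0.162, 0.005]
wrist_force: [0.9, 0.2, -2.9]
finger_gap: 0.0236
finger_force: 60.0
[481.86078422  76.0631187 ]
t 11.07 tcp [ 343.7 -142.6  138. ] yaw -5.9 tilt 0.21 gap 0.0236 F [ 0.9  0.2 -2.9] -> shift [ 0.115  -0.2317 -0.0119] turn -0.000
```

```bash
python3 -m creep '[0,0.023,-0.046,-0.004,0, 0,0.046,-0.093,-0.008,0, 0,0.069,-0.139,-0.012,0, 0,0.092,-0.185,-0.012,0, 0,0.115,-0.232,-0.012,0]'; python3 -m creep '[0,0,0,0,0, 0,0,0,0.0,0, 0,0,0,0,0, 0,0,0,0,0, 0,0,0,0,0]'|tail -1; python3 - <<'E'
from h import *
t=vis(-66,4)
for n in("top","side"):
    p,W,d=cloud(n);h=cv2.cvtColor(p,cv2.COLOR_RGB2HSV);z=W[...,2];x,y=W[...,0],W[...,1]
    mk=(h[...,0]<14)&(h[...,0]>2)&(h[...,1]>100)&(z>.10)&(z<.2)&(x>.43)&(x<.65)&(y<.15)&(y>-.05)
    if mk.sum()>50:
        q=W[mk][:,:2].astype(np.float32);l=cv2.fitLine(q,cv2.DIST_L2,0,.01,.01).ravel();print(n,"yaw",np.degrees(np.arctan(l[1]/l[0])),rect(W,mk))
        # top-face slope along x
        g=mk&(x>.515);r=rect(W,g);print(r, tov(W[g][:,:2].mean(0)*1e3))
        a=np.c_[x[g],np.ones(g.sum())];print("z fit",np.linalg.lstsq(a,z[g],rcond=None)[0],"xmax v",np.percentile((np.c_[x[mk],y[mk]]*1e3-VO)@VX,[99,100]))
    cv2.imwrite(f"pics/{n}3.png",p[...,::-1])
go(*t,100,-5.9)
E
```

```text
t: 11.7
tool_pos: [0.4805, 0.0782, 0.1466]
eef_rot: [3.137, -0.162, -0.004]
wrist_force: [-0.4, -0.2, -3.3]
finger_gap: 0.0236
finger_force: 60.0
finger_force: 60.0
top yaw 16.016272 (177, array([561.1,  67.1]), array([32.1, 56.3]), 84.3, array([568.2,  64.4], dtype=float32))
(177, array([561.1,  67.1]), array([32.1, 56.3]), 84.3, array([568.2,  64.4], dtype=float32)) [21.1  1.3]
z fit [0.03647155 0.14328478] xmax v [41.48530365 41.84924859]
side yaw -5.518929 (533, array([512.7,  73.9]), array([ 33.7, 159.8]), 83.2, array([519.1,  76.8], dtype=float32))
(306, array([566.1,  67.6]), array([33.7, 52.1]), 83.2, array([569.1,  71.6], dtype=float32)) [21.2  8.6]
z fit [-0.14281436  0.2401917 ] xmax v [43.81926376 44.98999579]
t 12.43 tcp [480.9  76.4 148.8] yaw -5.9 tilt 0.02 gap 0.0233 F [ 0.1  0.4 -3.6] -> shift [0.001  0.0002 0.0488] turn -0.001
```

View pics/side3.png

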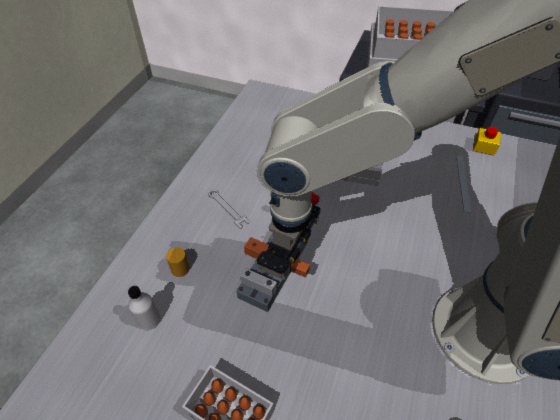

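The block is level above the jaws (px 275,255) and centred to about 1 mm, with its neck to the front. Lowering.

```bash
python3 -m creep '[0,0.0005,0.002,0.02,0, 0,0.0005,0.002,0.045,0, 0,0.0005,0.002,0.065,0, 0,0.0005,0.002,0.08,0, 0,0.0005,0.002,0.088,0]'; python3 -m creep '[0,0,0,0,0, 0,0,0,0.0,0, 0,0,0,0.001,0, 0,0,0,0.002,0, 0,0,0,0.002,0]'; python3 - <<'E'
from h import *
t=vis(-66,2);go(*t,56.8,-5.9)
E
```

```text
t: 13.05
tool_pos: [0.4811, 0.0746, 0.0601]
eef_rot: [3.137, -0.162, -0.001]
wrist_force: [0.4, -0.5, -3.4]
finger_gap: 0.0235
finger_force: 60.0
t: 13.68
tool_pos: [0.4813, 0.0747, 0.0588]
eef_rot: [-3.137, 0.162, -0.0]
wrist_force: [-0.0, -0.3, -2.3]
finger_gap: 0.0236
finger_force: 60.0
t 13.68 tcp [481.3  74.7  58.8] yaw -5.9 tilt 0.01 gap 0.0236 F [-0.  -0.3 -2.3] -> shift [0.0005 0.0006 0.002 ] turn -0.000
```

```bash
python3 -m creep '[0,0.0005,0,0.0005,0, 0,0.0005,0,0.001,0, 0,0.0005,0,0.0015,0, 0,0.0005,0,0.0015,0, 0,0.0005,0,0.0015,0]'; python3 h.py 482 74 56.8 -5.9
```

```text
t: 14.3
tool_pos: [0.4817, 0.0746, 0.0572]
eef_rot: [3.137, -0.162, -0.0]
wrist_force: [0.1, -0.1, -3.3]
finger_gap: 0.0236
finger_force: 60.0
t 14.30 tcp [481.7  74.6  57.2] yaw -5.9 tilt 0.00 gap 0.0236 F [ 0.1 -0.1 -3.3] -> shift [0.0004 0.0006 0.0004] turn -0.000
```

```bash
python3 -m creep '[0,0,0,0.0005,0, 0,0,0,0.001,0, 0,0,0,0.0015,0, 0,0,0,0.0015,0, 0,0,0,0.0015,0]'; python3 h.py 482 74 56.8 -5.9
```

```text
t: 14.92
tool_pos: [0.4817, 0.0747, 0.0567]
eef_rot: [-3.137, 0.162, -0.0]
wrist_force: [-5.8, -0.5, 14.8]
finger_gap: 0.0237
finger_force: 60.0
t 14.93 tcp [481.7  74.7  56.7] yaw -5.9 tilt 0.01 gap 0.0237 F [-5.8 -0.5 14.8] -> shift [ 0.0004  0.0007 -0.0001] turn -0.000
```

On the bed. Releasing, backing up, and checking.

```bash
python3 -m creep '[0.05,0,0,0,0, 0.05,0,0,0,0, 0.05,0,0,0,0, 0.05,0,0,-0.03,0, 0.05,0,0,-0.07,0]'; python3 -m creep '[0.06,0,0,-0.05,-0.15, 0.06,-0.05,0.0,-0.1,-0.3, 0.06,-0.10,0.05,-0.1,-0.45, 0.06,-0.1,0.10,-0.1,-0.6, 0.06,-0.1,0.16,-0.1,-0.78]'|head -2; python3 - <<'E'
from h import *
for n in("top","side"):
    p,W,d=cloud(n);h=cv2.cvtColor(p,cv2.COLOR_RGB2HSV);z=W[...,2];x,y=W[...,0],W[...,1]
    mk=(h[...,0]<14)&(h[...,0]>2)&(h[...,1]>100)&(z>.06)&(z<.085)&(x>.41)&(x<.65)&(y<.15)&(y>-.05)
    r=rect(W,mk);print(n,r,"body_mid vis",tov(r[1]+35*VX),np.percentile(z[mk],[5,50,95]))
    k=(x>.45)&(x<.65)&(y>-.22)&(y<-.1)&(z>.128)&(z<.145)
    if k.any(): print("knob",rect(W,k))
    cv2.imwrite(f"pics/{n}4.png",cv2.resize(p[180:320,200:400,::-1] if n=="top" else p[160:320,200:400,::-1],None,fx=3,fy=3))
q=.985
pv=vis(0,-135);kn=vis(115*np.sin(q-.6),-135-115*np.cos(q-.6));print(pv,kn)
go(*kn,165,84.1)
E
```

```text
t: 15.55
tool_pos: [0.4809, 0.0745, 0.1256]
eef_rot: [3.137, -0.162, -0.004]
wrist_force: [0.7, 1.1, 0.0]
finger_gap: 0.0499
finger_force: 0.0
t: 16.18
tool_pos: [0.3677, -0.0593, 0.2261]
top (532, array([511.9,  71.4]), array([ 32.3, 158.3]), 83.9, array([516.7,  70.4], dtype=float32)) body_mid vis [-0.6  2.4] [0.06622977 0.07163303 0.07548848]
knob (63, array([ 565.1, -179.3]), array([21.8, 21.8]), 89.4, array([ 565. , -179.3], dtype=float32))
side (679, array([513.7,  71.6]), array([ 34.1, 160. ]), 83.1, array([514.8,  72.5], dtype=float32)) body_mid vis [1.1 2.8] [0.06446504 0.07008994 0.07384027]
knob (53, array([ 565.8, -177.6]), array([19.6, 21.4]), 21.1, array([ 565.7, -176.8], dtype=float32))
[533.22300753 -68.98488031] [ 565.22771101 -179.44165446]
t 16.27 tcp [368.  -61.5 225.9] yaw 36.2 tilt 0.09 gap 0.0600 F [0.3 0.1 0.3] -> shift [0.0895 0.2116 0.0612] turn -0.836
```

View pics/top4.png

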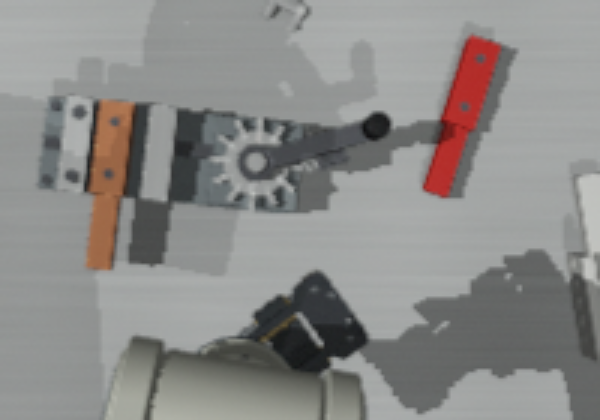

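The block sits flat in the vice (crop px 112,150) next to the back jaw, with its neck out at the front. The knob is at crop px (376,125). Now to the lever.

```bash
python3 -m creep '[0.046,0.01,0.04,0.0,-0.167, 0.046,0.03,0.08,0.01,-0.334, 0.046,0.05,0.125,0.02,-0.5, 0.046,0.07,0.17,0.03,-0.67, 0.046,0.0895,0.2116,0.05,-0.836]'; python3 -m creep '[0.046,0,0,0,0, 0.046,0,0,0.0,0, 0.046,0,0,0,0, 0.046,0,0,0,0, 0.046,0,0,0,0]'|tail -1; python3 h.py 565.2 -179 104 84.1
```

```text
t: 16.9
tool_pos: [0.5679, -0.1766, 0.1754]
eef_rot: [2.331, 2.105, 0.001]
wrist_force: [0.6, 0.2, 0.5]
finger_gap: 0.046
finger_force: 0.0
finger_force: 0.0
t 17.52 tcp [ 565.5 -176.3  176.4] yaw 84.0 tilt 0.05 gap 0.0461 F [ 0.1 -0.3  0.4] -> shift [-0.0027 -0.      0.0724] turn -0.002
```

```bash
python3 -m creep '[0.046,-0.003,0,0.03,0, 0.046,-0.003,0,0.06,0, 0.046,-0.003,0,0.072,0, 0.046,-0.003,0,0.072,0, 0.028,-0.003,0,0.072,0]' 20; python3 -m creep '[0.028,0,0,0,0, 0.028,0,0,0.0,0, 0.028,0,0,0,0, 0.028,0,0,0,0, 0.028,0,0,0,0]'|tail -3; python3 h.py 565.2 -179.4 104 84.1;  python3 -m creep '[0.028,-0.006,-0.022,0,0, 0.028,-0.008,-0.045,0,0, 0.028,-0.006,-0.068,0,0, 0.028,0.001,-0.092,0,0, 0.028,0.010,-0.108,0,0]'; python3 - <<'E'
from h import *
pv=vis(0,-135)
kn=vis(115*np.sin(-.6),-135-115*np.cos(-.6));go(*kn,104,84.1);print(tov(env.observe()["tool_pos"][:2]*1e3))
p,W,d=cloud("side");cv2.imwrite("pics/s5.png",cv2.resize(p[130:320,200:400,::-1],None,fx=3,fy=3))
E
```

```text
t: 18.15
tool_pos: [0.566, -0.1797, 0.1048]
eef_rot: [2.334, 2.101, 0.001]
wrist_force: [0.6, -1.0, 0.1]
finger_gap: 0.0382
finger_force: 0.0
wrist_force: [-0.4, -0.1, 0.2]
finger_gap: 0.028
finger_force: 0.0
t 18.77 tcp [ 565.2 -179.5  103.7] yaw 84.0 tilt 0.00 gap 0.0280 F [-0.4 -0.1  0.2] -> shift [ 0.0001 -0.0001 -0.0003] turn -0.002
t: 19.4
tool_pos: [0.4581, -0.158, 0.1037]
eef_rot: [2.335, 2.101, 0.0]
wrist_force: [1.4, -1.2, 0.1]
finger_gap: 0.028
finger_force: 3.3
t 19.40 tcp [ 458.1 -158.   103.7] yaw 84.0 tilt 0.01 gap 0.0280 F [ 1.4 -1.2  0.1] -> shift [ 0.0014  0.0006 -0.0003] turn -0.002
[ -65.6 -231.3]
```

View pics/s5.png

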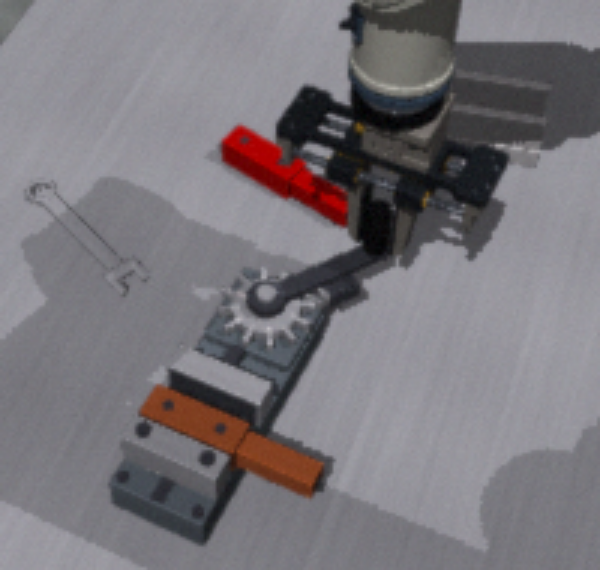

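The handle (crop px 378,225) is between the fingers at the front end of its swing. Now a drive stroke and a return.

```bash
python3 -m creep '[0.028,-0.012,0.0286,0,0, 0.028,-0.018,0.0555,0,0, 0.028,-0.018,0.083,0,0, 0.028,-0.0106,0.110,0,0, 0.028,0.0033,0.135,0,0]'; python3 -m creep '[0.028,-0.014,-0.029,0,0, 0.028,-0.021,-0.056,0,0, 0.028,-0.0215,-0.083,0,0, 0.028,-0.0155,-0.110,0,0, 0.028,-0.0033,-0.135,0,0]'; python3 - <<'E'
from h import *
print(tov(env.observe()["tool_pos"][:2]*1e3))
for n in("top","side"):
    p,W,d=cloud(n);z=W[...,2];x,y=W[...,0],W[...,1]
    h=cv2.cvtColor(p,cv2.COLOR_RGB2HSV)
    v=(W[...,:2]*1e3-VO);a=v@VX;b=v@VV
    j=(z>.073)&(z<.081)&(abs(a)<50)&(b>-60)&(b<0)&(h[...,1]<60);print(n,"jaw centre",tov(rect(W,j)[1]),rect(W,j))
E
```

```text
t: 20.08
tool_pos: [0.5931, -0.1692, 0.1031]
eef_rot: [-2.334, -2.101, 0.003]
wrist_force: [-2.9, -1.5, 0.4]
finger_gap: 0.0276
finger_force: 1.9
t: 20.7
tool_pos: [0.4585, -0.1581, 0.1038]
eef_rot: [2.335, 2.101, 0.001]
wrist_force: [2.3, 0.7, -0.3]
finger_gap: 0.028
finger_force: 1.1
[ -65.2 -231.4]
top jaw centre [ -0.2 -35.1] (277, array([543.3,  30.4]), array([26.5, 89.9]), 84.2, array([542.7,  30.2], dtype=float32))
side jaw centre [  0.8 -34. ] (308, array([544.4,  31.4]), array([29.2, 90.8]), 84.1, array([543.9,  31.4], dtype=float32))
```

```bash
python3 -m creep '[0.028,-0.012,0.0286,0,0, 0.028,-0.018,0.0555,0,0, 0.028,-0.018,0.083,0,0, 0.028,-0.0106,0.110,0,0, 0.028,0.0033,0.135,0,0]'|grep -v eef; python3 -m creep '[0.028,-0.014,-0.029,0,0, 0.028,-0.021,-0.056,0,0, 0.028,-0.0215,-0.083,0,0, 0.028,-0.0155,-0.110,0,0, 0.028,-0.0033,-0.135,0,0]'|grep -v eef; python3 - <<'E'
from h import *
print(tov(env.observe()["tool_pos"][:2]*1e3))
for n in("top","side"):
    p,W,d=cloud(n);z=W[...,2]
    h=cv2.cvtColor(p,cv2.COLOR_RGB2HSV)
    v=(W[...,:2]*1e3-VO);a=v@VX;b=v@VV
    j=(z>.073)&(z<.081)&(abs(a)<50)&(b>-60)&(b<10)&(h[...,1]<60);print(n,"jaw centre",tov(rect(W,j)[1]))
    mk=(h[...,0]<14)&(h[...,0]>2)&(h[...,1]>100)&(z>.06)&(z<.085)&(abs(a)<170)&(abs(b)<60)
    r=rect(W,mk);print("block",tov(r[1]+35*VX),r[2:4])
E
```

```text
t: 21.42
tool_pos: [0.5932, -0.1692, 0.1031]
wrist_force: [-4.0, -3.0, 0.6]
finger_gap: 0.0285
finger_force: 1.9
t: 22.05
tool_pos: [0.4585, -0.1582, 0.1038]
wrist_force: [2.7, 0.2, 0.5]
finger_gap: 0.0277
finger_force: 1.0
[ -65.1 -231.4]
top jaw centre [ -0.  -18.2]
block [-0.9  3.5] (array([ 30.3, 157.8]), 83.8)
side jaw centre [  0.7 -18.1]
block [1. 3.] (array([ 33.6, 160.2]), 83.4)
```

```bash
python3 -m creep '[0.028,-0.007,0.014,0,0, 0.028,-0.012,0.0286,0,0, 0.028,-0.0155,0.042,0,0, 0.028,-0.018,0.0555,0,0, 0.028,-0.018,0.0555,0,0]'|grep -v eef; python3 -m creep '[0.028,0,0.006,0,0, 0.028,0,0.012,0,0, 0.028,0,0.018,0,0, 0.028,0,0.023,0,0, 0.028,0,0.0275,0,0]'|grep -v eef; python3 -m creep '[0.028,0.001,0.006,0,0, 0.028,0.002,0.011,0,0, 0.028,0.0035,0.016,0,0, 0.028,0.005,0.0215,0,0, 0.028,0.007,0.027,0,0]'|grep -v eef
```

```text
t: 22.78
tool_pos: [0.5137, -0.1827, 0.1032]
wrist_force: [-0.7, -0.1, 0.6]
finger_gap: 0.028
finger_force: 0.0
t: 23.4
tool_pos: [0.5398, -0.1848, 0.1036]
wrist_force: [-3.9, -1.8, -1.8]
finger_gap: 0.0281
finger_force: 1.8
t: 24.02
tool_pos: [0.5676, -0.1807, 0.1038]
wrist_force: [-4.0, -1.5, 0.8]
finger_gap: 0.028
finger_force: 1.6
```

```bash
python3 -m creep '[0.028,0.0025,0.005,0,0, 0.028,0.005,0.010,0,0, 0.028,0.0077,0.015,0,0, 0.028,0.011,0.020,0,0, 0.028,0.014,0.025,0,0]'|grep -v eef; python3 -m creep '[0.028,-0.014,-0.029,0,0, 0.028,-0.021,-0.056,0,0, 0.028,-0.0215,-0.083,0,0, 0.028,-0.0155,-0.110,0,0, 0.028,-0.0033,-0.135,0,0]'|grep -v eef; python3 - <<'E'
from h import *
print(tov(env.observe()["tool_pos"][:2]*1e3))
p,W,d=cloud("top")
cv2.imwrite("pics/t6.png",cv2.resize(p[190:310,200:360,::-1],None,fx=4,fy=4))
E
```

```text
t: 24.65
tool_pos: [0.5917, -0.1697, 0.1033]
wrist_force: [-15.1, -7.2, 5.3]
finger_gap: 0.028
finger_force: 6.8
t: 25.28
tool_pos: [0.4598, -0.1586, 0.1042]
wrist_force: [1.1, -0.0, 1.4]
finger_gap: 0.0279
finger_force: 0.6
[ -63.8 -231.7]
```

View pics/t6.png

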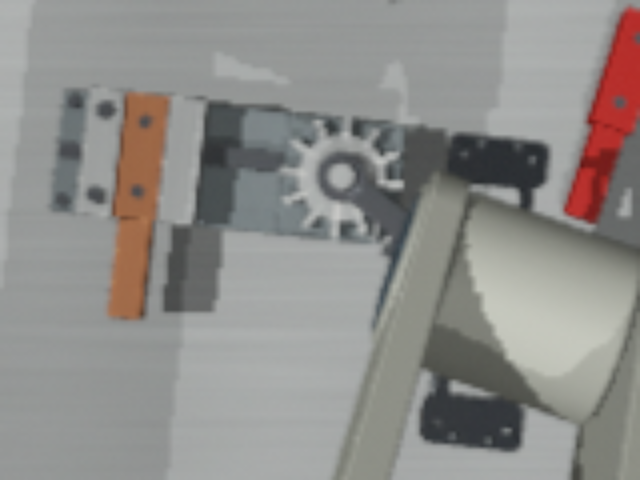

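The jaws have closed on the block (crop px 145,155), and the last stroke ended at about 16 N. One more short, slow drive stroke to confirm it's tight.

```bash
python3 -m creep '[0.028,-0.001,0.002,0,0, 0.028,-0.002,0.004,0,0, 0.028,-0.003,0.006,0,0, 0.028,-0.004,0.0075,0,0, 0.028,-0.005,0.009,0,0]'|grep -v eef;
```

```text
t: 25.95
tool_pos: [0.4674, -0.1646, 0.1035]
wrist_force: [-0.6, 0.6, 0.0]
finger_gap: 0.028
finger_force: 0.1
```

```bash
python3 -m creep '[0.028,-0.001,0.001,0,0, 0.028,-0.001,0.002,0,0, 0.028,-0.0015,0.003,0,0, 0.028,-0.002,0.004,0,0, 0.028,-0.0025,0.005,0,0]'|grep -v eef;
```

```text
t: 26.58
tool_pos: [0.4712, -0.1672, 0.1036]
wrist_force: [-5.8, 1.0, 4.3]
finger_gap: 0.0279
finger_force: 2.7
```

```bash
python3 -m creep '[0.028,-0.0005,0.001,0,0, 0.028,-0.001,0.002,0,0, 0.028,-0.0015,0.003,0,0, 0.028,-0.0015,0.003,0,0, 0.028,-0.0015,0.003,0,0]'|grep -v eef;python3 -c "
from h import *
print(tov(env.observe()['tool_pos'][:2]*1e3))"
```

```text
t: 27.2
tool_pos: [0.473, -0.1687, 0.1035]
wrist_force: [-8.8, 1.7, 7.2]
finger_gap: 0.0279
finger_force: 4.2
[ -49.6 -240.4]
```

```bash
python3 -m creep '[0.028,-0.0005,0.001,0,0, 0.028,-0.001,0.002,0,0, 0.028,-0.0015,0.003,0,0, 0.028,-0.002,0.004,0,0, 0.028,-0.002,0.004,0,0]'|grep -v eef; python3 -c "
from h import *
print(tov(env.observe()['tool_pos'][:2]*1e3))"
```

```text
t: 27.82
tool_pos: [0.4755, -0.1707, 0.1033]
wrist_force: [-13.4, 3.1, 10.3]
finger_gap: 0.0282
finger_force: 6.4
[ -47.  -242.1]
```

Tight at about 14 N. Releasing the handle and lifting away.

```bash
python3 -m creep '[0.046,0,-0.002,0,0, 0.046,0,-0.002,0,0, 0.046,0,-0.002,0,0, 0.046,0,-0.002,-0.04,0, 0.046,0,-0.002,-0.09,0]'|grep -v eef; python3 -m creep '[0.046,0,0,-0.04,0, 0.046,-0.04,-0.04,-0.04,0, 0.046,-0.09,-0.06,-0.04,0, 0.046,-0.14,-0.08,-0.04,0, 0.046,-0.14,-0.08,-0.04,0]'|grep -v eef; python3 - <<'E'
from h import *
for n in("top","side"):
    p,W,d=cloud(n);z=W[...,2];h=cv2.cvtColor(p,cv2.COLOR_RGB2HSV)
    v=(W[...,:2]*1e3-VO);a=v@VX;b=v@VV
    mk=(h[...,0]<14)&(h[...,0]>2)&(h[...,1]>100)&(z>.06)&(z<.085)&(abs(a)<170)&(abs(b)<60)
    r=rect(W,mk);print(n,"block",tov(r[1]+35*VX),r[2:4],np.percentile(z[mk],[5,50,95]).round(4))
    if n=="top": cv2.imwrite("pics/t7.png",p[...,::-1])
E
```

```text
t: 28.45
tool_pos: [0.4764, -0.1714, 0.1941]
wrist_force: [-0.0, -0.2, -0.0]
finger_gap: 0.0461
finger_force: 0.0
t: 29.08
tool_pos: [0.3813, -0.3052, 0.234]
wrist_force: [-0.2, 0.8, -0.1]
finger_gap: 0.046
finger_force: 0.0
top block [-0.8  9.3] (array([ 29.5, 157.6]), 84.1) [0.0664 0.0716 0.076 ]
side block [1.1 5.3] (array([ 31.5, 159.6]), 84.8) [0.0644 0.0699 0.074 ]
```

View pics/t7.png

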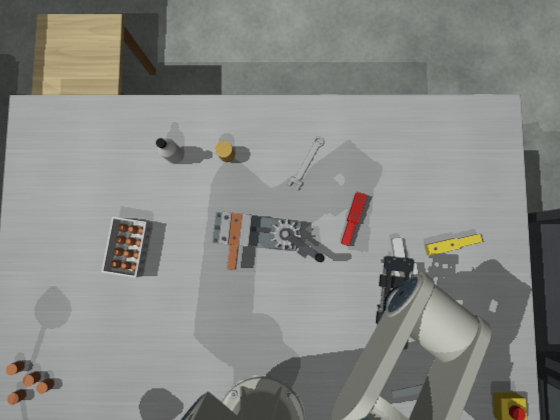

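The block is clamped flat at px (235,240), centred lengthways with its neck out in front. Everything else is where it was, and the arm is clear.

```bash
python3 -c "
from rig import env
print(env.sign_off())"
```

```text
the job is handed in; nothing more can be done
None
```

The copper block is clamped in the vice, flat on the bed, centred lengthways to about 1 mm with its neck out at the front; the last lever stroke resisted at about 14 N, nothing else on the bench was disturbed, and the job was handed in at about 29 s (no verdict was returned).

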